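Push the claw file out over the step's edge

TASK

Push the flat steel claw file along the low wooden step on the pine counter until the end of its black handle sticks out 40 mm past the step's left edge (left as seen from the robot; a few millimetres more or less is fine), with the file square to that edge, so that a hand can take it by the handle. Only push it: it stays lying flat on the step and is never lifted or tipped, and the bowl, pill dispenser, treat bin and scoop stay where they are.

Things in the scene. Friction and masses are not known exactly. Their poses are not given: they have to be found in the camera images.
- step: Low brown wooden riser fixed to the counter, 340 mm (its x) by 300 mm (its y), flat bare top 60 mm above the counter. Origin: centre of its underside, at counter height. Its +y axis points to the robot's left (turned up to about 20 degrees either way), square to the edge that the file must overhang.
- step_edge (a point): Middle of the step's left (+y) top edge, 60 mm above the counter, 150 mm from the step's centre along its +y; axes as the step's. The edge runs along its x; +y points out over the counter.
- file: Loose flat steel claw file, 160 mm long, about 90 g, lying on the step. Its y is its long axis: the -y 100 mm is the blade (30 mm wide, 5 mm thick, square-cut end), the +y 60 mm the black handle (28 mm wide, 9 mm thick). Flat underside; origin there, at mid-length. Starts up to 12 degrees askew to the step, handle end 30 to 80 mm short of the step's left edge.
- file_handle_end (a point): Middle of the handle's end face at the underside, 80 mm from the file's origin along its +y. It must end 40 mm beyond the step's left edge.
- file_blade_end (a point): Middle of the blade's square end face at the underside, 80 mm from the file's origin along its -y.
- bowl: Small loose white ceramic bowl, 80 mm across, 35 mm high, standing on the step to one side of the file. Origin: centre of its underside. Leave it alone.
- dispenser: Loose blue plastic pill dispenser with a white push button on top, 55 mm (x) by 75 mm (y), 51 mm high, standing on the step on the file's other side. Origin: centre of its underside. Leave it alone.
- bin: Loose grey plastic flip-top treat bin, 156 by 176 mm, 170 mm high, on the counter to the left. Origin: centre of its underside. Leave it alone.
- scoop: Loose bamboo scoop, 190 mm long, lying on the counter to the right of the step. Origin: on the underside near the middle of its length. Leave it alone.
There are look-alikes about, which are no part of the job. Of the things that look like the file, the middle-sized one is meant.

How it is judged:
At the end, for the whole second after the job is handed in: The file lies still and flat on the step, its handle end 32 to 48 mm beyond the step's left edge, its long axis within 0.12 rad (7 degrees) of square to that edge (y of file_handle_end in the frame of step_edge between 0.032 and 0.048 m and x of file in the frame of step between -0.15 and 0.15 m and angle between the y axis of file and the y axis of step, either way round below 0.12 rad and z of file in the frame of step between 0.057 and 0.063 m and angle between file's own z axis and vertical below 0.05 rad and linear speed of file below 0.01 m/s); the robot touches nothing.
It fails at once if the file is lifted off the step or falls from it (z of file in the frame of step above 0.068 m or z of file in the frame of step below 0.05 m).
It fails at once if the file is tipped (angle between file's own z axis and vertical above 0.15 rad).
It fails at once if the bowl is moved more than 15 mm (distance of bowl from where it was at the start of the episode above 0.015 m).
It fails at once if the pill dispenser is moved more than 15 mm (distance of dispenser from where it was at the start of the episode above 0.015 m).
It fails at once if the treat bin or the scoop is moved more than 15 mm (distance of any of scoop, bin from where it was at the start of the episode above 0.015 m).
It also fails if it takes over 38 s, if anything falls off the work surface, if the arm or the gripper's body presses on something with over 40 N, if the wrist force passes 120 N, or if a joint passes its speed limit or range.

ROBOT

A 7-joint arm with a two-finger parallel gripper is mounted at the origin on the work surface. World frame = base frame: x ahead of the robot, y to its left, z up, the work surface at z = 0. Lengths are in m, angles in rad, forces in N, time in s.
With the tool pointing down it reaches from about 0.35 to 0.9 m from the base axis. Payload 8.1 kg.
Tool frame: the origin (TCP) lies midway between the tips of the shut fingers; the grasp point (between the pads) lies 19 mm behind it; z points along the fingers, y is the direction in which the jaws open and shut (so a half turn about z gives the same grasp; the last joint's range is limited). The gripper opens to 92 mm and grips with 3 to 60 N. Pads are 19 mm wide; open, the fingers measure 130 mm over their backs; the gripper's body (75 mm by 190 mm) begins 47 mm behind the grasp point.
Start: joints at [-1.425, 0.434, 0.025, 1.573, -0.012, 1.134, -0.075], TCP at [0.154, 0.606, 0.2] pointing down, gripper open.
Joint ranges: [-2.62, 2.62], [-0.44, 2.09], [-1.27, 1.32], [0.08, 2.57], [-1.32, 4.46], [0.12, 2], [-2.74, 2.74]. Speed limits (rad/s): [2.22, 2.22, 3.01, 3.01, 3.14, 3.14, 3.14].

INTERFACE

Orientations are given as a rotation vector (axis times angle).
In Python, from cell import monitor, get_image, get_calibration, workorder, look_for, masks_of gives the robot as it stands.
- The arm moves only by the shell command python3 -m crank 'ROWS' [FORCE]. ROWS is JSON, a list of rows, each a list of 3 entries, a list of its own where there are three numbers: the shift along the tool's x, y, z in cm, then the turn about the tool's z in degrees, then the closure in counts, from 0 (fully open) to 255 (shut). A call has 1 to 5 rows; each row shifts and turns the commanded pose from where the row before left it, along the tool's axes as they then stand; what a row does not reach is not made up. A row lasts 1/10 s, in which the tool goes at most 50 mm and 8.59 degrees, less where a joint would pass 70% of its speed; a pose out of reach is approached as far as the arm can. A call with a gripper value outside its range is refused whole. The fingers move at their own pace and stop on an object; FORCE is the grip in N (left out, the last holds). Time passes only in rows, so rows that do not move let the fingers close. It gives the time, the measured TCP pose, the force and the opening at its end, in the units of the state.
- monitor.observe(): the state, without advancing time (a new reading comes with each control period).
- get_image(name): name is "side" or "top"; returns (picture, depth): 400x640x3 uint8, red, green, blue; 400x640 float32, m along the optical axis (not along the pixel's ray), 0 where there is no reading.
- get_calibration(name): a dict with "fx", "fy", "cx", "cy" (pixels), "R" (3x3) and "t" (3): a world point X has camera coordinates R X + t. Camera axes: x right, y down, z forward; pixel columns grow to the right and rows downward; lengths in m; the calibration is good to about 2 mm. A picture is of the moment at which its call begins. get_calibration takes no time and is no camera call.
- workorder.sign_off(): hands the job in, once; it reports no verdict.
Trained networks look in the newest picture that a camera, given by its name, has taken for a name from the list of things; names that differ only in an ending like _2 or _b are one class to them, and where a whole thing is asked for, a point or a joint stands for the part that bears it (a point fixed in the world has none). Each returns a list of dicts, best first, with "score" (0 to 1); they miss things now and then, are a little off and sometimes report something else, mostly with a low value. They report only what shows in the picture. A call takes as long as a camera call. They do not tell look-alikes from the thing itself.
- look_for(label, camera): "location" ([x, y, z] in m, in world coordinates, good to about 4 mm: the middle of the surface that is visible of it).
- masks_of(label, camera): "region" (400x640 bool, what is visible of it).
The state is a dict: "clock": time; "joints": joint angles; "dq": joint speeds; "joint_efforts": joint torques, N m; "position": TCP position; "ee_rot": TCP orientation; "force": force on the tool from outside, world axes, zero at the start; "ft_torque": the same for the moment, N m; "width": opening from 0.0 (shut) to 1.0 (fully open).
Only numpy, scipy, OpenCV 4.12 (cv2) and the standard library are available. Lean on these libraries where they do the work, as an engineer would, in place of code of your own. Each camera call takes 0.05 s, during which the arm holds its last target.

## Working session

There is one attempt and no reset: what is moved stays moved. The work goes in short steps, Python scripts to look and compute and a shell command to move; the robot and the scene stay as the last step left them, time stands still between calls to the robot, and variables do not carry over. Pictures are saved under pics/ and viewed, and the job is handed in when it is done.

```bash
mkdir -p pics; ls; python3 - <<'E'
from cell import monitor, get_image, get_calibration, look_for
import cv2
s=monitor.observe();print(s['clock'],s['position'],s['ee_rot'],s['joints'])
for n in ['side','top']:
    p,d=get_image(n); cv2.imwrite(f'pics/{n}0.png',p[:,:,::-1])
    c=get_calibration(n);print(n,c)
for l in ['file','step','bowl','dispenser','bin','scoop']:
    print(l,[(x['score'],x['location']) for x in look_for(l,'top')])
E
```

```text
pics
0.0 [0.15381804 0.60521381 0.19907631] [-3.89943292e-01 -3.11723950e+00  2.39397651e-03] [-1.4245958   0.43518028  0.02496094  1.57408436 -0.01160095  1.1339981
 -0.07513246]
side {'fx': 379.20662953446583, 'fy': 379.20662953446583, 'cx': 313.98781320396375, 'cy': 194.94541501867488, 'R': array([[-0.99477912, -0.10165727,  0.00896156],
       [-0.08144737,  0.73795666, -0.66991514],
       [ 0.0614885 , -0.66714749, -0.74238359]]), 't': array([0.49733587, 0.11398424, 0.99000193])}
top {'fx': 420.8540817683888, 'fy': 420.8540817683888, 'cx': 312.67068646964873, 'cy': 197.9395661308289, 'R': array([[-0.01737594, -0.99919341,  0.03620229],
       [-0.99789828,  0.01506999, -0.06302317],
       [ 0.06242677, -0.03722128, -0.99735524]]), 't': array([-0.0296547 ,  0.50284701,  1.12293163])}
file [(0.74, [0.3061, 0.1641, 0.0107]), (0.71, [0.6418, 0.1267, -0.0007]), (0.69, [0.5344, -0.095, 0.0625])]
step [(0.61, [0.509, -0.118, 0.0625]), (0.21, [0.643, -0.1815, 0.0798])]
bowl [(0.84, [0.6414, -0.1794, 0.0775]), (0.74, [0.5789, 0.3799, 0.1604]), (0.49, [0.4034, -0.0835, 0.1063])]
dispenser [(0.96, [0.4045, -0.0829, 0.1073]), (0.28, [0.5807, 0.3851, 0.161])]
bin [(0.69, [0.5779, 0.3837, 0.1601])]
scoop [(0.61, [0.5197, -0.4533, 0.0106])]
```

View pics/top0.png

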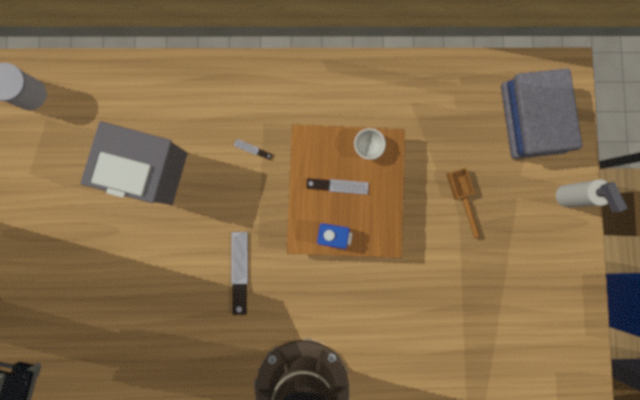

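View pics/side0.png

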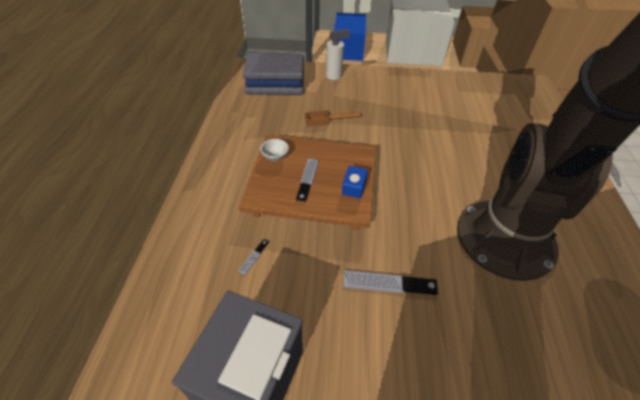

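The middle-sized file is the one on the step: in the top view its handle is at about (307,184) and its blade end at about (369,187). The small file at (253,149) and the large one at (239,273) are look-alikes. Next I'll measure the step and the file.

```bash
cat > h.py <<'E'
from cell import monitor, get_image, get_calibration, look_for, masks_of
import numpy as np, cv2
def back(cam,u,v,z):
    c=get_calibration(cam);R=c['R'];t=c['t']
    r=np.stack([(np.asarray(u,float)-c['cx'])/c['fx'],(np.asarray(v,float)-c['cy'])/c['fy'],np.ones(np.shape(u))],-1)
    o=-R.T@t; w=r@R
    s=(z-o[2])/w[...,2]
    return o+s[...,None]*w
def cloud(cam,d):
    c=get_calibration(cam)
    v,u=np.indices(d.shape)
    p=np.stack([(u-c['cx'])/c['fx']*d,(v-c['cy'])/c['fy']*d,d],-1)
    return (p-c['t'])@c['R']
def rect(xy):
    (c,(w,h),a)=cv2.minAreaRect(xy.astype(np.float32)*1000)
    return np.round(cv2.boxPoints((c,(w,h),a)),1),np.round([*c,w,h],1)
E
python3 - <<'E'
from h import *
for cam in ['top','side']:
    p,d=get_image(cam)
    P=cloud(cam,d)
    m=(d>0)&(P[...,2]>0.045)&(P[...,2]<0.08)&(abs(P[...,0]-.52)<.25)&(abs(P[...,1]+.12)<.25)
    n,l,st,_=cv2.connectedComponentsWithStats(m.astype(np.uint8))
    k=1+np.argmax(st[1:,4]); mm=l==k
    print(cam,'z',np.median(P[mm][:,2]))
    vv,uu=np.nonzero(mm); q=back(cam,uu,vv,0.06)
    print('step',*rect(q[:,:2]))
    for b in masks_of('file',cam):
        vv,uu=np.nonzero(b['region']); q=back(cam,uu,vv,0.066)
        if not(.42<q[:,0].mean()<.65 and -.25<q[:,1].mean()<0): continue
        print('file',b['score'],len(uu),*rect(q[:,:2]))
        print('handle', [q[p[vv,uu].max(-1)<70].mean(0)], 'blade',q[p[vv,uu].min(-1)>100].mean(0))
    x0,y0,x1,y1=(280,110,420,270) if cam=='top' else (230,120,400,240)
    cv2.imwrite(f'pics/{cam}_z.png',cv2.resize(p[y0:y1,x0:x1,::-1],None,fx=4 if cam=='side' else 3.7,fy=4 if cam=='side' else 3.7,interpolation=cv2.INTER_CUBIC))
for l in ['bowl','dispenser','bin']:
  for b in masks_of(l,'top')[:1]:
    pass
E
```

```text
top z 0.06041172778475069
step [[ 342.2 -263.8]
 [ 681.2 -282.6]
 [ 697.7   16.5]
 [ 358.8   35.2]] [ 520.  -123.7  299.5  339.5]
file 0.92 719 [[ 506.4 -178.8]
 [ 538.7 -182.5]
 [ 557.2  -21.3]
 [ 524.9  -17.5]] [ 531.8 -100.   162.3   32.5]
handle [array([ 0.53472171, -0.05466659,  0.066     ])] blade [ 0.52887327 -0.12688146  0.066     ]
side z 0.06089489193945298
step [[ 342.  -265.1]
 [ 681.1 -283.3]
 [ 697.9   29.7]
 [ 358.8   47.9]] [ 520.  -117.7  313.5  339.5]
file 0.85 487 [[ 509.5 -175.8]
 [ 543.5 -178.2]
 [ 555.   -17.5]
 [ 521.1  -15.1]] [532.3 -96.6 161.1  34. ]
handle [array([ 0.5343351 , -0.04859506,  0.066     ])] blade [ 0.52818622 -0.12527452  0.066     ]
```

The step's +y direction is (0.055, 0.9985), and the middle of its left edge is near (0.528, 0.026). The file is about 2° askew with its handle about 46 mm short, so it needs a push of about 86 mm along step +y. I'll shut the fingers and push the blade end with their 38 mm wide face, with tool x along step +y. First I turn the tool by +79°.

```bash
python3 -m crank '[[[0,0,-0.8],8,255],[[0,0,-0.8],8,255],[[0,0,-0.8],8,255],[[0,0,-0.8],8,255],[[0,0,-0.8],8,255]]' 20
python3 -m crank '[[[0,0,0],8,255],[[0,0,0],8,255],[[0,0,0],8,255],[[0,0,0],8,255],[[0,0,0],7,255]]'
cat >> h.py <<'E'
from scipy.spatial.transform import Rotation as Ro
def to(p):
    s=monitor.observe();R=Ro.from_rotvec(s['ee_rot']).as_matrix()
    print(s['clock'],'pos',s['position'].round(4),'force',np.round(s['force'],1),'w',s['width'])
    print('tool x',R[:,0].round(3),'z',R[:,2].round(3),'yaw err deg', np.degrees(np.arctan2(R[1,0],R[0,0]))-86.85)
    print('cm',(R.T@(np.array(p)-s['position'])*100).round(2), 'q',np.round(s['joints'],2))
E
python3 -c "
from h import *
to([0.514,-0.225,0.24])"
```

```text
clock: 1.25
position: [0.1539, 0.6058, 0.2402]
ee_rot: [-1.441, -2.792, -0.0]
force: [-0.2, 1.3, -0.1]
width: 0.615
clock: 1.75
position: [0.1538, 0.6058, 0.2399]
ee_rot: [-2.29, -2.151, -0.0]
force: [-0.4, -0.7, -0.8]
width: 0.178
1.75 pos [0.1538 0.6058 0.2399] force [-0.4 -0.7 -0.8] w 0.17793905059167595
tool x [0.062 0.998 0.   ] z [-0.  0. -1.] yaw err deg -0.4260955251727694
cm [-8.067e+01  4.113e+01 -3.000e-02] q [-1.63  0.41  0.33  1.53 -0.14  1.22 -1.34]
```

```bash
R='x'; python3 -m crank '[[[-4,2,0],0,255],[[-4,2,0],0,255],[[-4,2,0],0,255],[[-4,2,0],0,255],[[-4,2,0],0,255]]'
python3 -m crank '[[[-4,2,0],0,255],[[-4,2,0],0,255],[[-4,2,0],0,255],[[-4,2,0],0,255],[[-4,2,0],0,255]]'
python3 -c "
from h import *
to([0.514,-0.225,0.24])"
```

```text
clock: 2.25
position: [0.2429, 0.3987, 0.2399]
ee_rot: [-2.283, -2.157, -0.001]
force: [0.3, -0.3, 0.3]
width: 0.007
clock: 2.75
position: [0.3313, 0.1934, 0.2401]
ee_rot: [-2.283, -2.157, -0.002]
force: [1.7, 0.3, -0.0]
width: 0.005
2.75 pos [0.3313 0.1934 0.2401] force [ 1.7  0.3 -0. ] w 0.004928149187631555
tool x [0.057 0.998 0.001] z [ 0.     0.001 -1.   ] yaw err deg -0.10104777759320882
cm [-4.073e+01  2.061e+01 -3.000e-02] q [-1.26 -0.05  0.58  2.08  0.03  1.11 -0.75]
```

```bash
python3 -m crank '[[[-4,2,0],0,255],[[-4,2,0],0,255],[[-4,2,0],0,255],[[-4,2,0],0,255],[[-4,2,0],0,255]]'
python3 -c "
from h import *
to([0.514,-0.225,0.24])"
```

```text
clock: 3.25
position: [0.4198, -0.012, 0.2403]
ee_rot: [-2.283, -2.158, -0.003]
force: [0.5, 0.1, -0.2]
width: 0.006
3.25 pos [ 0.4198 -0.012   0.2403] force [ 0.5  0.1 -0.2] w 0.006371629646547817
tool x [0.056 0.998 0.002] z [ 0.001  0.002 -1.   ] yaw err deg -0.08453120265441783
cm [-2.073e+01  1.061e+01  1.000e-02] q [-0.99  0.02  0.94  2.03 -0.02  1.1  -0.09]
```

```bash
python3 -m crank '[[[-4,2,0],0,255],[[-4,2,0],0,255]]'
python3 -c "
from h import *
to([0.514,-0.225,0.24])"
```

```text
clock: 3.45
position: [0.4554, -0.0939, 0.2403]
ee_rot: [2.282, 2.159, 0.003]
force: [0.7, 1.7, -0.0]
width: 0.003
3.45 pos [ 0.4554 -0.0939  0.2403] force [ 0.7  1.7 -0. ] w 0.002951209126135755
tool x [0.056 0.998 0.001] z [ 0.002  0.001 -1.   ] yaw err deg -0.03574929832154794
cm [-12.76   6.58   0.03] q [-0.79  0.17  1.05  1.94 -0.17  1.12  0.26]
```

```bash
python3 -m crank '[[[-3.2,1.6,0],0,255],[[-3.2,1.6,0],0,255],[[-3.2,1.7,0],0,255],[[-3.2,1.7,0],0,255],[[0,0,0],0,255]]'
python3 - <<'E'
from h import *
to([0.516,-0.22,0.0635])
p,d=get_image('side'); cv2.imwrite('pics/s1.png',cv2.resize(p[60:260,180:440,::-1],None,fx=3,fy=3,interpolation=cv2.INTER_CUBIC))
E
```

```text
clock: 3.95
position: [0.5136, -0.2294, 0.24]
ee_rot: [2.288, 2.149, -0.003]
force: [0.7, 0.2, -0.7]
width: 0.006
3.95 pos [ 0.5136 -0.2294  0.24  ] force [ 0.7  0.2 -0.7] w 0.0057296133178725344
tool x [ 0.062  0.998 -0.004] z [ 0.    -0.004 -1.   ] yaw err deg -0.4273223666994852
cm [ 1.02  0.17 17.64] q [-0.37  0.41  0.99  1.72 -0.36  1.2   0.65]
```

View pics/s1.png

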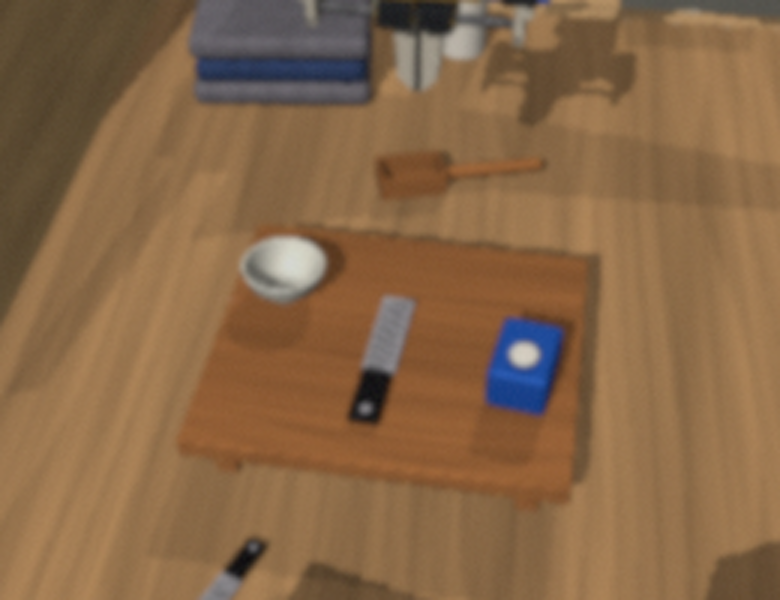

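The fingers are shut and above the right-hand end of the step, in line with the file. Everything is still in place. Descending.

```bash
python3 -m crank '[[[0.1,0.05,4],0.4,255],[[0.1,0.05,4],0,255],[[0.1,0,4],0,255],[[0.1,0,3],0,255],[[0,0,0],0,255]]'
python3 - <<'E'
from h import *
to([0.514,-0.22,0.0625])
E
```

```text
clock: 4.5
position: [0.5122, -0.217, 0.0867]
ee_rot: [-2.285, -2.147, 0.004]
force: [-0.2, -0.4, 0.8]
width: 0.002
4.5 pos [ 0.5122 -0.217   0.0867] force [-0.2 -0.4  0.8] w 0.0020079232677387526
tool x [0.062 0.998 0.002] z [-0.006  0.003 -1.   ] yaw err deg -0.41251423203388526
cm [-0.29  0.21  2.42] q [-0.28  0.57  0.85  1.91 -0.54  0.91  0.78]
```

```bash
python3 -m crank '[[[-0.2,0.4,1],0.4,255],[[0,0.4,0.8],0,255],[[0,0,0.3],0,255],[[0,0,0],0,255]]'
python3 - <<'E'
from h import *
to([0.520,-0.21,0.0625])
E
```

```text
clock: 4.9
position: [0.5228, -0.2227, 0.0691]
ee_rot: [2.298, 2.141, 0.0]
force: [-0.3, -0.2, -0.5]
width: 0.0
4.9 pos [ 0.5228 -0.2227  0.0691] force [-0.3 -0.2 -0.5] w 0.00021535907313392698
tool x [ 0.071  0.998 -0.   ] z [ 0.001 -0.    -1.   ] yaw err deg -0.8931140327630231
cm [ 1.24 -0.37  0.66] q [-0.25  0.6   0.83  1.91 -0.57  0.88  0.8 ]
```

```bash
python3 -m crank '[[[0,-0.1,0.4],-0.8,255],[[0,0,0],0,255],[[0,0,0],0,255]]'
python3 - <<'E'
from h import *
for i in range(3):
    to([0.522,-0.21,0.0625]); get_image('side')
p,d=get_image('side'); cv2.imwrite('pics/s2.png',cv2.resize(p[90:240,230:400,::-1],None,fx=4,fy=4,interpolation=cv2.INTER_CUBIC))
p,d=get_image('top'); cv2.imwrite('pics/t2.png',cv2.resize(p[110:270,280:450,::-1],None,fx=3.7,fy=3.7,interpolation=cv2.INTER_CUBIC))
E
```

```text
clock: 5.2
position: [0.5214, -0.2226, 0.065]
ee_rot: [2.284, 2.157, 0.0]
force: [0.6, -0.5, -0.2]
width: 0.008
5.2 pos [ 0.5214 -0.2226  0.065 ] force [ 0.6 -0.5 -0.2] w 0.007561250192601297
tool x [0.057 0.998 0.   ] z [ 0.  0. -1.] yaw err deg -0.11629600429888853
cm [ 1.26 -0.01  0.25] q [-0.24  0.61  0.82  1.91 -0.57  0.87  0.81]
5.25 pos [ 0.5214 -0.2226  0.065 ] force [ 0.1 -0.8  0.2] w 0.009815476012280035
tool x [0.057 0.998 0.   ] z [ 0.  0. -1.] yaw err deg -0.12070847393479767
cm [ 1.26 -0.02  0.25] q [-0.24  0.61  0.82  1.91 -0.57  0.87  0.81]
5.3 pos [ 0.5215 -0.2226  0.065 ] force [-0.4 -0.2 -0.2] w 0.005564541974274973
tool x [0.057 0.998 0.   ] z [ 0.  0. -1.] yaw err deg -0.11949494505871883
cm [ 1.26 -0.02  0.25] q [-0.24  0.61  0.82  1.91 -0.57  0.87  0.81]
```

View pics/s2.png

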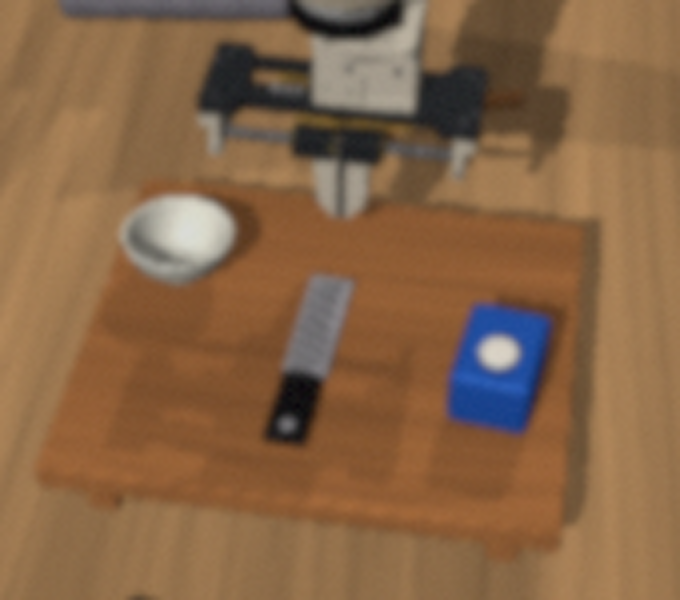

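View pics/t2.png

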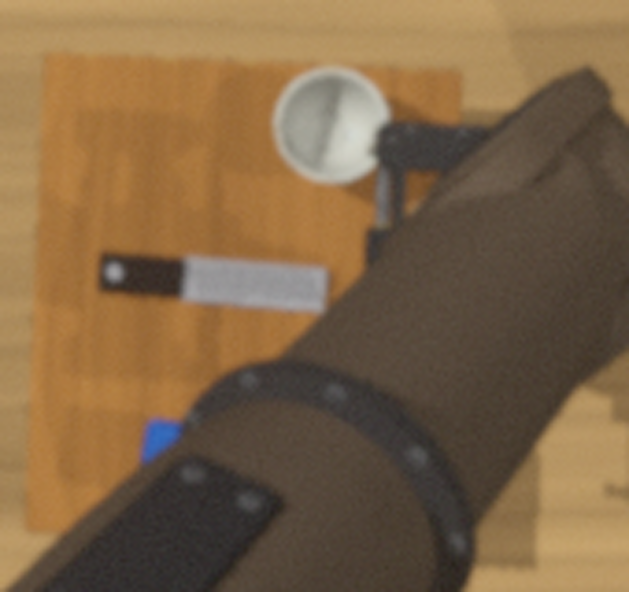

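```bash
python3 - <<'E'
from h import *
p,d=get_image('side');P=cloud('side',d)
m=(d>0)&(P[...,1]<-.15)&(P[...,1]>-.3)&(P[...,0]>.4)&(P[...,0]<.64)&(P[...,2]>.1)&(P[...,2]<.2)
for a in np.arange(.4,.64,.02):
    k=m&(P[...,0]>=a)&(P[...,0]<a+.02)
    if k.sum(): print(round(a,2),k.sum(),'minz',np.percentile(P[k][:,2],[0,5]).round(3),'y',np.percentile(P[k][:,1],[5,95]).round(3))
k=(d>0)&(P[...,1]<-.12)&(P[...,1]>-.24)&(P[...,0]>.59)&(P[...,0]<.7)&(P[...,2]>.07)&(P[...,2]<.12)
print('bowl',P[k].min(0),P[k].max(0))
k=(d>0)&(P[...,1]<0)&(P[...,1]>-.16)&(P[...,0]>.35)&(P[...,0]<.48)&(P[...,2]>.09)&(P[...,2]<.13)
print('disp',P[k].min(0),P[k].max(0))
E
```

```text
0.42 44 minz [0.16  0.164] y [-0.24  -0.181]
0.44 67 minz [0.159 0.168] y [-0.227 -0.182]
0.46 56 minz [0.17  0.172] y [-0.235 -0.19 ]
0.48 78 minz [0.157 0.165] y [-0.203 -0.185]
0.5 169 minz [0.1   0.108] y [-0.214 -0.186]
0.52 184 minz [0.101 0.106] y [-0.216 -0.188]
0.54 125 minz [0.129 0.167] y [-0.249 -0.188]
0.56 87 minz [0.17  0.171] y [-0.253 -0.196]
0.58 71 minz [0.169 0.171] y [-0.253 -0.192]
0.6 75 minz [0.16  0.162] y [-0.222 -0.19 ]
bowl [ 0.59682808 -0.21908415  0.07005945] [ 0.67405134 -0.14266906  0.09918763]
disp [ 0.37169901 -0.12430518  0.09002826] [ 0.43412099 -0.04055061  0.11562193]
```

The gripper bar is more than 40 mm above the bowl and dispenser. I'll go down the last few millimetres and start pushing.

```bash
python3 -m crank '[[[0,0,0.3],0,255],[[1,0,0],0,255],[[1,0,0],0,255],[[0.5,0,0],0,255],[[0,0,0],0,255]]'
python3 -c "
from h import *
to([0.522,-0.19,0.0625])"
```

```text
clock: 6.0
position: [0.5231, -0.1959, 0.0617]
ee_rot: [-2.281, -2.159, -0.001]
force: [-1.1, -0.1, -0.4]
width: 0.006
6.0 pos [ 0.5231 -0.1959  0.0617] force [-1.1 -0.1 -0.4] w 0.0057440542396481765
tool x [0.055 0.998 0.001] z [-0.     0.001 -1.   ] yaw err deg 0.01119353724087091
cm [ 0.58 -0.14 -0.08] q [-0.3   0.6   0.82  1.94 -0.58  0.86  0.78]
```

```bash
python3 -m crank '[[[0.6,0,0],0,255],[[0.6,0,0],0,255],[[0.6,0,0],0,255],[[0.6,0,0],0,255],[[0,0,0],0,255]]'
python3 - <<'E'
from h import *
to([0.522,-0.19,0.0625])
p,d=get_image('side'); cv2.imwrite('pics/s3.png',cv2.resize(p[90:240,230:400,::-1],None,fx=4,fy=4,interpolation=cv2.INTER_CUBIC))
E
```

```text
clock: 6.5
position: [0.5244, -0.1724, 0.0617]
ee_rot: [-2.282, -2.158, -0.0]
force: [0.7, -1.2, 0.0]
width: 0.005
6.5 pos [ 0.5244 -0.1724  0.0617] force [ 0.7 -1.2  0. ] w 0.005484830879897848
tool x [0.056 0.998 0.001] z [-0.     0.001 -1.   ] yaw err deg -0.03401568265879007
cm [-1.77 -0.14 -0.08] q [-0.34  0.59  0.83  1.95 -0.58  0.85  0.74]
```

View pics/s3.png

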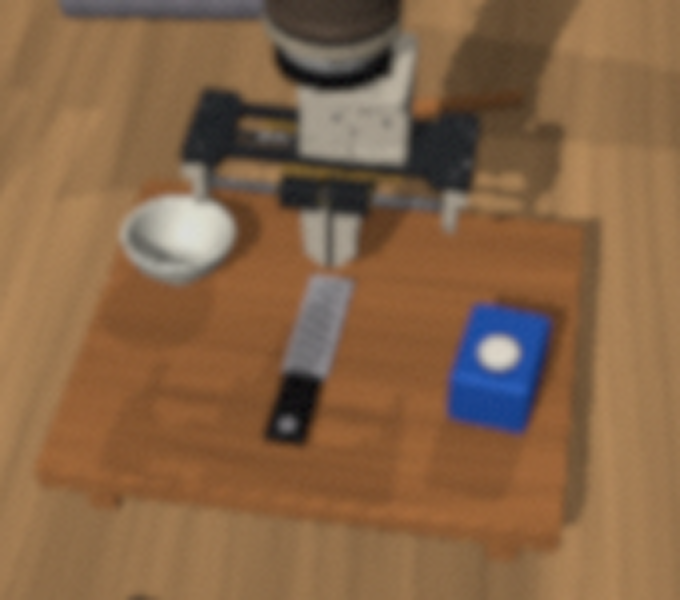

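The file hasn't moved yet. The finger tips end at row 266 and the blade end is at row 276, a gap of about 9 mm, and the sideways alignment is good. I'll keep going and push about 60 mm.

```bash
python3 -m crank '[[[0.7,0,0],0,255],[[0.7,0,0],0,255],[[0.7,0,0],0,255],[[0.7,0,0],0,255],[[0,0,0],0,255]]'
python3 - <<'E'
from h import *
to([0.522,-0.19,0.0625])
p,d=get_image('side'); cv2.imwrite('pics/s4.png',cv2.resize(p[90:240,230:400,::-1],None,fx=4,fy=4,interpolation=cv2.INTER_CUBIC))
E
```

```text
clock: 7.05
position: [0.526, -0.1441, 0.0616]
ee_rot: [-2.281, -2.159, -0.0]
force: [0.3, 0.5, 0.4]
width: 0.006
7.05 pos [ 0.526  -0.1441  0.0616] force [0.3 0.5 0.4] w 0.006212475424234486
tool x [0.055 0.998 0.001] z [-0.     0.001 -1.   ] yaw err deg -0.008692676764027851
cm [-4.61 -0.14 -0.09] q [-0.4   0.59  0.83  1.97 -0.58  0.84  0.69]
```

View pics/s4.png

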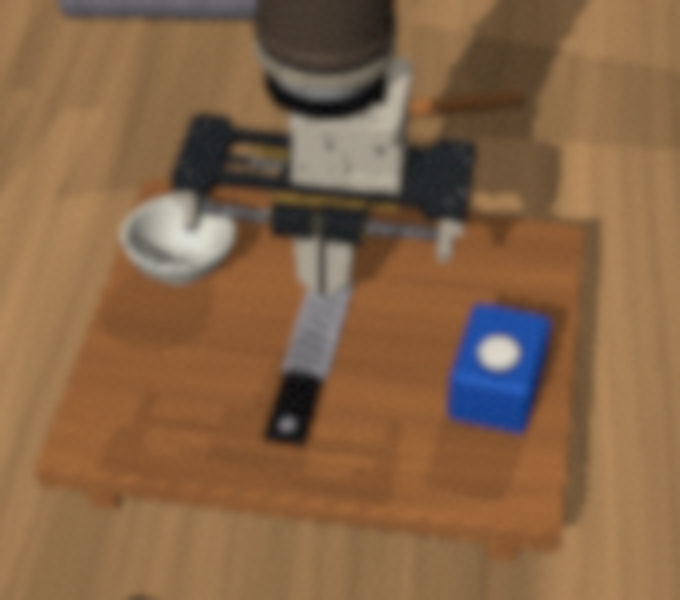

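```bash
python3 - <<'E'
from h import *
c=get_calibration('side')
def pr(X):
    q=c['R']@np.array(X)+c['t'];return q[0]/q[2]*c['fx']+c['cx'],q[1]/q[2]*c['fy']+c['cy']
s=monitor.observe()
for X in ([.5215,-.2226,.065],s['position'],[.5225,-.1806,.065],[.526,-.144,.08]): 
    u,v=pr(X);print((u-230)*4,(v-90)*4)
p,d=get_image('side');P=cloud('side',d)
for v in range(150,176,2): print(v,P[v,230+80:230+84,:].mean(0).round(3),P[v,230+74:230+77].mean(0).round(3))
E
```

```text
338.34337883083026 235.56524003533173
321.03959748426837 310.75024071782843
331.10785707523064 273.705102246425
320.8228863736358 292.71473503304196
150 [ 0.522 -0.136  0.136] [ 0.539 -0.137  0.134]
152 [ 0.522 -0.136  0.129] [ 0.539 -0.137  0.126]
154 [ 0.522 -0.135  0.122] [ 0.539 -0.136  0.12 ]
156 [ 0.522 -0.136  0.115] [ 0.539 -0.135  0.113]
158 [0.502 0.054 0.282] [ 0.54  -0.137  0.104]
160 [ 0.522 -0.137  0.099] [ 0.543 -0.163  0.073]
162 [ 0.522 -0.143  0.086] [ 0.544 -0.167  0.061]
164 [ 0.524 -0.156  0.066] [ 0.543 -0.159  0.062]
166 [ 0.523 -0.148  0.066] [ 0.541 -0.147  0.064]
168 [ 0.522 -0.14   0.066] [ 0.54  -0.138  0.065]
170 [ 0.521 -0.133  0.065] [ 0.539 -0.131  0.065]
172 [ 0.52  -0.123  0.066] [ 0.538 -0.123  0.065]
174 [ 0.519 -0.117  0.065] [ 0.537 -0.115  0.065]
```

The picture and depth disagree with the reported TCP. The finger tips are actually at z ≈ 0.082, about 20 mm above the reported 0.0617, so they passed over the file without touching it (force about 0, file unmoved). I'll back off behind the blade end and go down in small steps, watching depth and force.

```bash
python3 -m crank '[[[-2,0,0],0,255],[[-2,0,0],0,255],[[-2,0,0],0,255],[[0,-0.2,0],0,255],[[0,0,0],0,255]]'
python3 -m crank '[[[0,0,0.4],0,255],[[0,0,0.4],0,255],[[0,0,0.4],0,255],[[0,0,0.1],0,255],[[0,0,0],0,255]]'
cat >> h.py <<'E'
def tip():
    p,d=get_image('side');P=cloud('side',d)
    s=monitor.observe()['position']
    c=get_calibration('side')
    m=(d>0)&(abs(P[...,0]-s[0])<.012)&(abs(P[...,1]-s[1]-.003)<.018)&(P[...,2]>.063)&(P[...,2]<.13)
    Q=P[m]; o=np.argsort(Q[:,2])[:8]; print('lowest finger pts',Q[o].round(4).tolist())
    return p
E
python3 - <<'E'
from h import *
to([0.522,-0.19,0.0625])
p=tip(); cv2.imwrite('pics/s5.png',cv2.resize(p[90:240,230:400,::-1],None,fx=4,fy=4,interpolation=cv2.INTER_CUBIC))
E
```

```text
clock: 7.65
position: [0.5199, -0.2059, 0.0618]
ee_rot: [-2.285, -2.155, 0.0]
force: [-0.1, 0.1, -0.0]
width: 0.002
clock: 8.15
position: [0.5203, -0.2051, 0.0485]
ee_rot: [-2.283, -2.157, 0.0]
force: [0.2, 0.1, -0.1]
width: 0.004
8.15 pos [ 0.5203 -0.2051  0.0485] force [ 0.2  0.1 -0.1] w 0.003976606826740654
tool x [0.056 0.998 0.   ] z [-0.  0. -1.] yaw err deg -0.08737393323353615
cm [ 1.52  0.08 -1.4 ] q [-0.26  0.62  0.8   1.94 -0.6   0.83  0.81]
lowest finger pts [[0.5293, -0.1962, 0.0636], [0.5269, -0.2007, 0.0638], [0.5136, -0.2151, 0.0641], [0.5178, -0.1971, 0.0755], [0.5209, -0.1987, 0.0777], [0.5179, -0.1978, 0.0788], [0.515, -0.1972, 0.0795], [0.5234, -0.1948, 0.0808]]
```

View pics/s5.png

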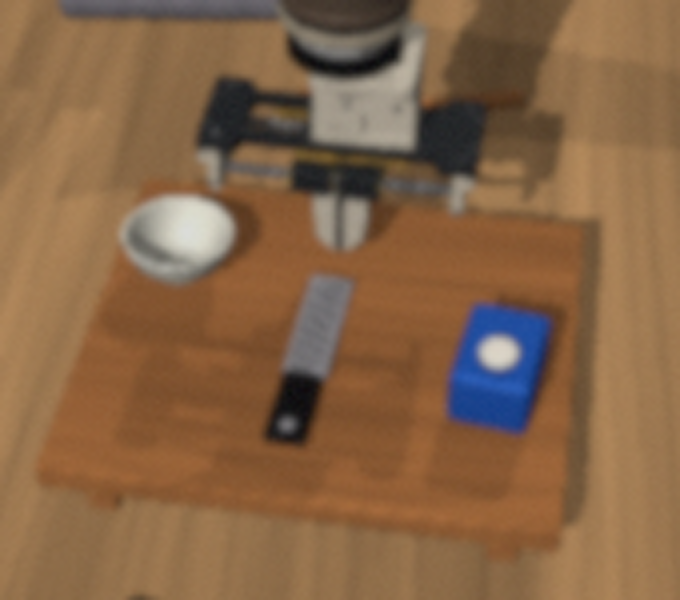

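```bash
python3 -m crank '[[[0,0,0.2],0,255],[[0,0,0.15],0,255],[[0,0,0],0,255]]'; python3 -m crank '[[[0,0,0.15],0,255],[[0,0,0],0,255]]'
python3 -c "
from h import *
p=tip(); cv2.imwrite('pics/s6.png',cv2.resize(p[90:240,230:400,::-1],None,fx=4,fy=4,interpolation=cv2.INTER_CUBIC))"
```

```text
clock: 8.5
position: [0.5203, -0.2054, 0.0451]
ee_rot: [-2.284, -2.157, 0.0]
force: [-0.4, 0.5, 0.0]
width: 0.003
clock: 8.7
position: [0.5203, -0.2054, 0.0437]
ee_rot: [-2.284, -2.157, 0.0]
force: [0.1, -0.9, -0.1]
width: 0.004
lowest finger pts [[0.527, -0.2015, 0.0631], [0.5294, -0.1968, 0.0631], [0.5145, -0.194, 0.0631], [0.5206, -0.1966, 0.0641], [0.5236, -0.1967, 0.0715], [0.5177, -0.1964, 0.0724], [0.521, -0.2001, 0.0726], [0.5265, -0.1967, 0.0751]]
```

```bash
python3 -m crank '[[[0,0,0.1],0,255],[[0,0,0],0,255]]'; python3 -m crank '[[[0,0,0.1],0,255],[[0,0,0],0,255]]'
python3 -c "
from h import *
p=tip(); cv2.imwrite('pics/s6.png',cv2.resize(p[110:190,280:360,::-1],None,fx=7,fy=7,interpolation=cv2.INTER_CUBIC))"
```

```text
clock: 8.95
position: [0.5204, -0.2054, 0.0427]
ee_rot: [-2.284, -2.157, -0.0]
force: [-0.3, -1.0, 0.2]
width: 0.005
clock: 9.15
position: [0.5204, -0.2054, 0.0417]
ee_rot: [-2.284, -2.157, -0.0]
force: [0.1, 1.3, 0.6]
width: 0.004
lowest finger pts [[0.5169, -0.1895, 0.063], [0.514, -0.1895, 0.0634], [0.5107, -0.1851, 0.0638], [0.5123, -0.2022, 0.0639], [0.5266, -0.1977, 0.0703], [0.5236, -0.1968, 0.0714], [0.5207, -0.197, 0.0715], [0.5177, -0.196, 0.0727]]
```

View pics/s6.png

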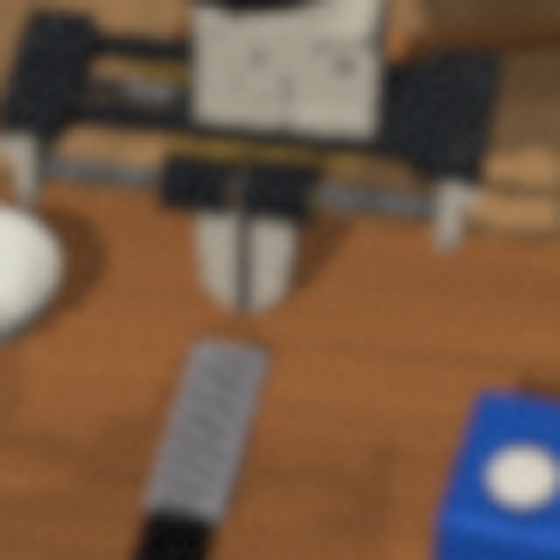

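```bash
python3 -c "
from h import *
c=get_calibration('side')
for y in (-.197,-.205):
  for z in (.06,.063,.066,.07):
    q=c['R']@np.array([.52,y,z])+c['t'];print(y,z,q[0]/q[2]*c['fx']+c['cx'],q[1]/q[2]*c['fy']+c['cy'])
"; python3 -m crank '[[[0,0,0.1],0,255],[[0,0,0],0,255]]'
```

```text
-0.197 0.06 314.19809612287486 155.98012293603955
-0.197 0.063 314.20773181257107 155.21303057148472
-0.197 0.066 314.21740636500516 154.4428443640944
-0.197 0.07 314.23036662886096 153.41108433862
-0.205 0.06 314.47387341795803 154.15752103884708
-0.205 0.063 314.4840152091619 153.39046006063683
-0.205 0.066 314.49419770759357 152.6203202450356
-0.205 0.07 314.5078381192665 151.58864573007537
clock: 9.4
position: [0.5204, -0.2054, 0.0407]
ee_rot: [-2.284, -2.157, -0.0]
force: [-0.3, -0.1, -0.6]
width: 0.007
```

```bash
python3 -m crank '[[[0,0,0.1],0,255],[[0,0,0],0,255]]'; python3 -m crank '[[[0,0,0.05],0,255],[[0,0,0],0,255]]'
```

```text
clock: 9.6
position: [0.5203, -0.2054, 0.0397]
ee_rot: [-2.284, -2.157, 0.0]
force: [0.5, 0.3, -0.6]
width: 0.006
clock: 9.8
position: [0.5204, -0.2054, 0.0393]
ee_rot: [-2.284, -2.157, -0.0]
force: [1.0, 0.4, 0.1]
width: 0.004
```

```bash
python3 -m crank '[[[0,0,0.07],0,255],[[0,0,0],0,255]]'; python3 - <<'E'
from h import *
p,d=get_image('side'); cv2.imwrite('pics/s7.png',cv2.resize(p[110:190,280:360,::-1],None,fx=7,fy=7,interpolation=cv2.INTER_CUBIC))
to([.52,-.2,.04])
E
```

```text
clock: 10.0
position: [0.5203, -0.2054, 0.0385]
ee_rot: [-2.284, -2.157, 0.0]
force: [-0.4, -0.5, -0.4]
width: 0.006
10.05 pos [ 0.5204 -0.2055  0.0386] force [ 0.6 -0.2 -0.1] w 0.004690174282239503
tool x [0.057 0.998 0.   ] z [-0.  0. -1.] yaw err deg -0.11151349305582414
cm [ 0.54 -0.07 -0.14] q [-0.25  0.63  0.79  1.95 -0.61  0.82  0.82]
```

View pics/s7.png

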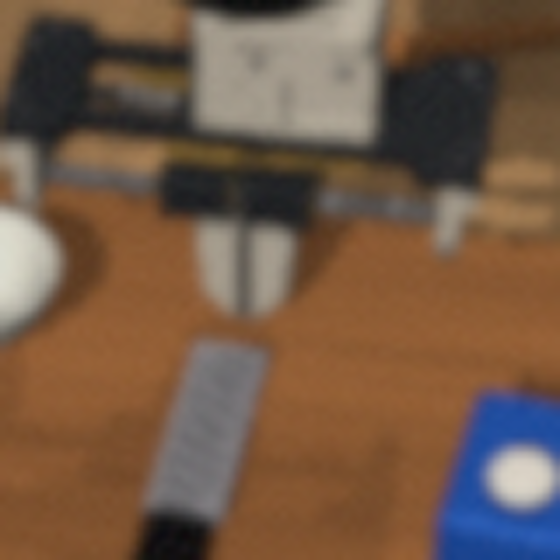

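```bash
for i in 1; do python3 -m crank '[[[0,0,0.07],0,255],[[0,0,0],0,255]]'; python3 -m crank '[[[0,0,0.07],0,255],[[0,0,0],0,255]]'; done
```

```text
clock: 10.25
position: [0.5204, -0.2054, 0.0378]
ee_rot: [-2.284, -2.157, -0.0]
force: [-0.2, 0.4, 0.1]
width: 0.004
clock: 10.45
position: [0.5204, -0.2055, 0.0371]
ee_rot: [-2.284, -2.157, 0.0]
force: [-0.4, 0.2, 0.4]
width: 0.006
```

```bash
python3 -m crank '[[[0,0,0.07],0,255],[[0,0,0],0,255]]';  python3 -m crank '[[[0,0,0.07],0,255],[[0,0,0],0,255]]'; python3 - <<'E'
from h import *
p,d=get_image('side'); cv2.imwrite('pics/s8.png',cv2.resize(p[110:190,280:360,::-1],None,fx=7,fy=7,interpolation=cv2.INTER_CUBIC))
P=cloud('side',d)
for v in range(144,162): print(v,P[v,316:319].mean(0).round(3), p[v,317])
E
```

```text
clock: 10.65
position: [0.5203, -0.2054, 0.0364]
ee_rot: [-2.284, -2.157, 0.0]
force: [0.3, -0.6, 0.2]
width: 0.009
clock: 10.85
position: [0.5204, -0.2054, 0.0357]
ee_rot: [-2.284, -2.157, 0.0]
force: [0.5, 0.7, -0.4]
width: 0.006
144 [ 0.512 -0.195  0.108] [148 140 127]
145 [0.489 0.08  0.339] [157 149 135]
146 [ 0.512 -0.195  0.101] [158 149 136]
147 [0.488 0.078 0.333] [160 151 137]
148 [ 0.512 -0.196  0.092] [160 151 136]
149 [ 0.512 -0.196  0.089] [160 152 138]
150 [ 0.512 -0.196  0.084] [158 149 136]
151 [ 0.512 -0.195  0.082] [158 150 135]
152 [ 0.512 -0.197  0.076] [158 149 135]
153 [ 0.512 -0.195  0.074] [157 147 132]
154 [ 0.512 -0.197  0.068] [148 134 118]
155 [ 0.512 -0.201  0.061] [140 115  95]
156 [ 0.512 -0.195  0.062] [134  98  72]
157 [ 0.511 -0.193  0.06 ] [130  88  55]
158 [ 0.511 -0.188  0.061] [121  80  52]
159 [0.488 0.087 0.31 ] [116  87  68]
160 [ 0.51  -0.176  0.065] [117 100  92]
161 [ 0.51  -0.173  0.063] [119 105 102]
```

View pics/s8.png

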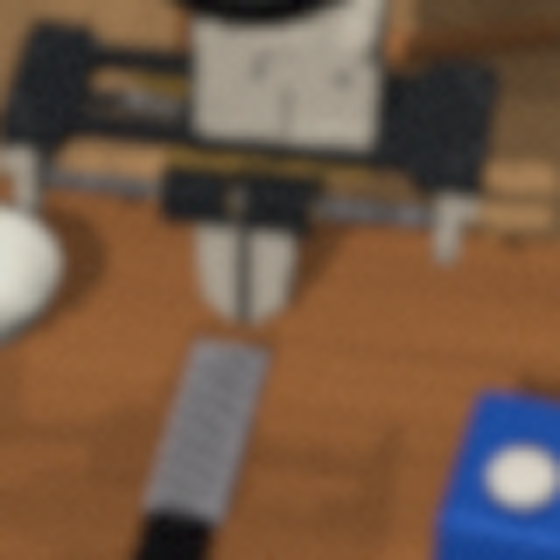

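```bash
python3 -m crank '[[[0,0,0.07],0,255],[[0,0,0],0,255]]';  python3 -m crank '[[[0,0,0.07],0,255],[[0,0,0],0,255]]'
```

```text
clock: 11.1
position: [0.5204, -0.2054, 0.035]
ee_rot: [-2.284, -2.157, 0.0]
force: [-0.3, -0.2, -0.2]
width: 0.001
clock: 11.3
position: [0.5204, -0.2054, 0.0344]
ee_rot: [-2.284, -2.157, 0.0]
force: [1.2, 0.1, -0.5]
width: 0.006
```

```bash
python3 -m crank '[[[0,0,0.07],0,255],[[0,0,0],0,255]]';  python3 -m crank '[[[0,0,0.07],0,255],[[0,0,0],0,255]]'
```

```text
clock: 11.5
position: [0.5204, -0.2054, 0.0336]
ee_rot: [-2.284, -2.157, -0.0]
force: [-0.0, 0.5, -0.3]
width: 0.009
clock: 11.7
position: [0.5204, -0.2054, 0.0335]
ee_rot: [-2.284, -2.157, -0.001]
force: [-1.6, 1.5, 7.9]
width: 0.004
```

The tips touched the step at a reported z of 0.0335 with 8 N, so that reading corresponds to the step top. I'll lift 1.5 mm and push.

```bash
python3 -m crank '[[[0,0,-0.18],0,255],[[0.7,0,0],0,255],[[0.7,0,0],0,255],[[0.7,0,0],0,255],[[0,0,0],0,255]]'; python3 - <<'E'
from h import *
to([.52,-.2,.04])
p,d=get_image('side'); cv2.imwrite('pics/s9.png',cv2.resize(p[90:240,230:400,::-1],None,fx=4,fy=4,interpolation=cv2.INTER_CUBIC))
E
```

```text
clock: 12.2
position: [0.5217, -0.1827, 0.0345]
ee_rot: [-2.281, -2.159, -0.0]
force: [-0.6, -0.4, -0.3]
width: 0.007
12.2 pos [ 0.5217 -0.1827  0.0345] force [-0.6 -0.4 -0.3] w 0.006608106841086788
tool x [0.055 0.998 0.001] z [-0.     0.001 -1.   ] yaw err deg 0.00358325171406193
cm [-1.74 -0.08 -0.55] q [-0.3   0.63  0.79  1.97 -0.62  0.8   0.79]
```

View pics/s9.png

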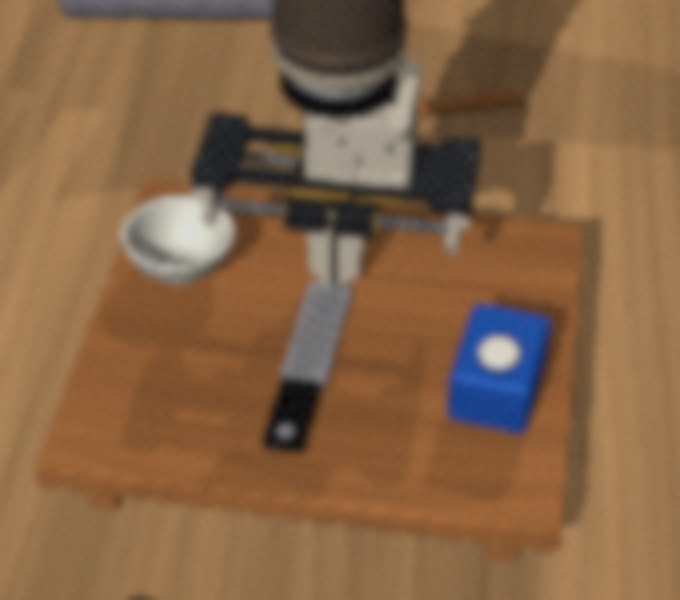

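The file is now moving, with its handle end at row 447 (it was 440). Continuing.

```bash
python3 -m crank '[[[0.8,0,0],0,255],[[0.8,0,0],0,255],[[0.8,0,0],0,255],[[0.8,0,0],0,255],[[0,0,0],0,255]]'; cat >> h.py <<'E'
def meas(fn):
    p,d=get_image('side')
    cv2.imwrite(fn,cv2.resize(p[90:240,230:400,::-1],None,fx=4,fy=4,interpolation=cv2.INTER_CUBIC))
    u=np.array([.055,.9985]);n=np.array([.9985,-.055])
    for b in masks_of('file','side'):
        vv,uu=np.nonzero(b['region']); q=back('side',uu,vv,0.066)[:,:2]
        if not(.42<q[:,0].mean()<.65 and -.25<q[:,1].mean()<.06): continue
        r=(q-[.520,-.1237])@np.stack([n,u],1)*1000
        bx,_=rect(r/1000)
        dk=r[p[vv,uu].max(-1)<70]; li=r[p[vv,uu].min(-1)>100]
        e=dk.mean(0)-li.mean(0)
        e2=cv2.fitLine(r.astype(np.float32),cv2.DIST_L2,0,.01,.01).ravel()
        print('box',bx.tolist(),'ymax-edge',np.percentile(r[:,1],[98.5,100])-150,'ymin',r[:,1].min(),'yaw deg',np.degrees(np.arctan2(e[0],e[1])),np.degrees(np.arctan(e2[0]/e2[1])))
E
python3 - <<'E'
from h import *
to([.52,-.2,.04])
meas('pics/s10.png')
E
```

```text
clock: 12.75
position: [0.5236, -0.1507, 0.0346]
ee_rot: [-2.281, -2.159, -0.001]
force: [0.6, 0.3, -0.0]
width: 0.006
12.75 pos [ 0.5236 -0.1507  0.0346] force [ 0.6  0.3 -0. ] w 0.006343254021209061
tool x [0.055 0.998 0.001] z [-0.     0.001 -1.   ] yaw err deg -3.45780431842968e-05
cm [-4.95 -0.08 -0.54] q [-0.36  0.62  0.79  1.99 -0.62  0.79  0.74]
box [[-7.699999809265137, -15.100000381469727], [21.399999618530273, -16.299999237060547], [28.0, 143.39999389648438], [-1.100000023841858, 144.60000610351562]] ymax-edge [-8.58875213 -5.78680044] ymin -15.559378084808499 yaw deg 2.105382384314049 2.3621092
```

View pics/s10.png

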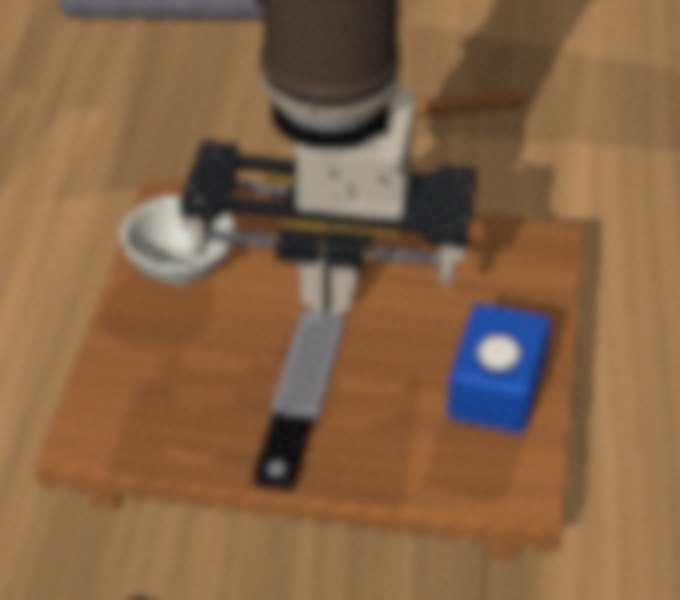

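```bash
python3 - <<'E'
from h import *
p,d=get_image('side');P=cloud('side',d)
for x0,x1,y0,y1,z0 in ((.41,.46,-.2,-.125,.11),(.58,.62,-.2,-.1,.11),(.37,.44,-.122,-.045,.09)):
    m=(d>0)&(P[...,0]>x0)&(P[...,0]<x1)&(P[...,1]>y0)&(P[...,1]<y1)&(P[...,2]>z0)&(P[...,2]<.2)
    Q=P[m];o=np.argsort(Q[:,2]);print(Q[o[:5]].round(3).tolist(),Q[:,0].min(),Q[:,1].max(), Q[o[-4:]].round(3).tolist())
E
```

```text
[[0.428, -0.163, 0.167], [0.441, -0.156, 0.168], [0.448, -0.142, 0.169], [0.448, -0.188, 0.169], [0.452, -0.175, 0.169]] 0.42784010179383875 -0.1251607238200182 [[0.433, -0.147, 0.173], [0.445, -0.137, 0.173], [0.439, -0.175, 0.173], [0.438, -0.137, 0.174]]
[[0.605, -0.122, 0.13], [0.604, -0.133, 0.13], [0.61, -0.123, 0.131], [0.607, -0.122, 0.132], [0.605, -0.122, 0.133]] 0.5800965455212305 -0.11889254467390396 [[0.613, -0.126, 0.173], [0.6, -0.127, 0.174], [0.596, -0.152, 0.174], [0.592, -0.14, 0.174]]
[[0.402, -0.046, 0.09], [0.379, -0.062, 0.09], [0.43, -0.049, 0.09], [0.423, -0.05, 0.091], [0.412, -0.047, 0.091]] 0.37163437470123034 -0.04515138189520187 [[0.431, -0.117, 0.172], [0.436, -0.112, 0.172], [0.434, -0.116, 0.172], [0.434, -0.111, 0.173]]
```

The prong bottoms are at z ≈ 0.13 and the dispenser top at about 0.111, so there is clearance. Pushing another 40 mm.

```bash
python3 -m crank '[[[0.8,0,0],0,255],[[0.8,0,0],0,255],[[0.8,0,0],0,255],[[0.8,0,0],0,255],[[0.4,0,0],0,255]]'; python3 -m crank '[[[0.3,0,0],0,255],[[0,0,0],0,255]]'
python3 - <<'E'
from h import *
to([.52,-.2,.04])
meas('pics/s11.png')
E
```

```text
clock: 13.4
position: [0.5256, -0.1152, 0.0347]
ee_rot: [-2.282, -2.159, -0.0]
force: [0.6, -0.2, 0.3]
width: 0.005
clock: 13.6
position: [0.5257, -0.1129, 0.0348]
ee_rot: [-2.283, -2.158, -0.0]
force: [0.4, 0.6, -0.9]
width: 0.005
13.6 pos [ 0.5257 -0.1129  0.0348] force [ 0.4  0.6 -0.9] w 0.004502987538659843
tool x [0.056 0.998 0.   ] z [-0.  0. -1.] yaw err deg -0.06588460390918272
cm [-8.72 -0.08 -0.53] q [-0.44  0.61  0.8   2.01 -0.62  0.78  0.68]
box [[-8.100000381469727, 22.0], [22.799999237060547, 20.899999618530273], [28.5, 182.5], [-2.299999952316284, 183.60000610351562]] ymax-edge [30.10291603 33.17277333] ymin 21.392659829720543 yaw deg 2.095803816229328 2.376145
```

View pics/s11.png

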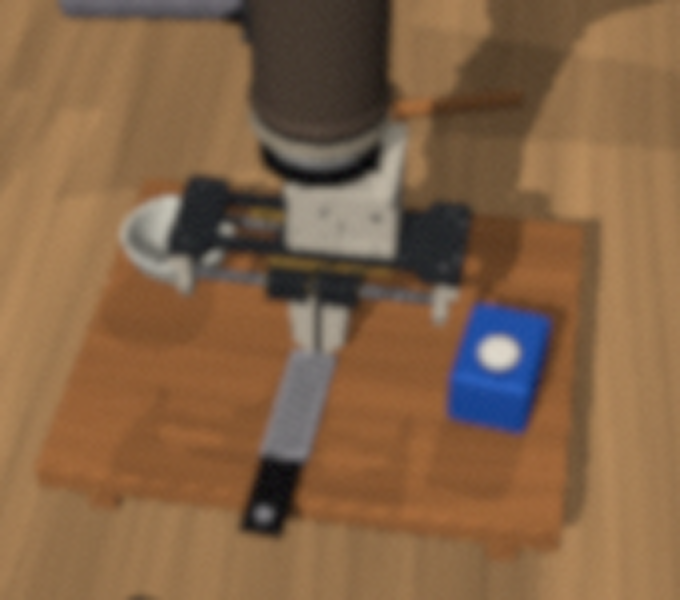

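```bash
python3 -m crank '[[[0.3,0,0],0,255],[[0.3,0,0],0,255],[[0,0,0],0,255]]'
python3 - <<'E'
from h import *
to([.52,-.2,.04])
p,d=get_image('top'); cv2.imwrite('pics/t3.png',cv2.resize(p[110:270,260:430,::-1],None,fx=3.7,fy=3.7,interpolation=cv2.INTER_CUBIC))
E
```

```text
clock: 14.0
position: [0.526, -0.1072, 0.0348]
ee_rot: [-2.283, -2.158, -0.0]
force: [0.1, -0.9, 0.4]
width: 0.004
14.0 pos [ 0.526  -0.1072  0.0348] force [ 0.1 -0.9  0.4] w 0.004009529740024072
tool x [0.057 0.998 0.   ] z [-0.  0. -1.] yaw err deg -0.09026591173895326
cm [-9.3  -0.08 -0.52] q [-0.45  0.61  0.8   2.01 -0.63  0.78  0.67]
```

View pics/t3.png

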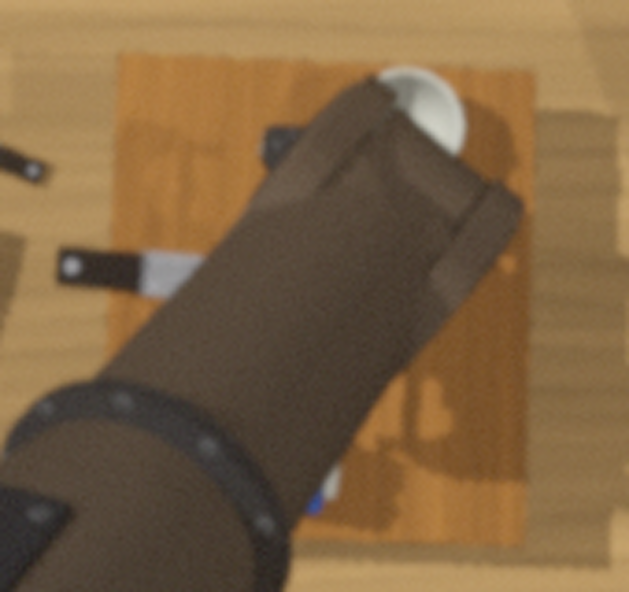

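```bash
cat >> h.py <<'E'
def topmeas(p):
    g=p.astype(float).sum(-1)
    from_u=np.array([.055,.9985]);nn=np.array([.9985,-.055])
    f=lambda u,v,z:((back('top',np.array([u]),np.array([v]),z)[0,:2]-[.520,-.1237])@np.stack([nn,from_u],1)*1000)
    he=[]
    for v in range(179,185):
        r=g[v,266:285]; hi,lo=r[:5].mean(),r[-5:].min(); th=(hi+lo)/2
        i=np.nonzero(r<th)[0][0]; he.append(266+i-1+(r[i-1]-th)/(r[i-1]-r[i]))
    print('handle end cols',np.round(he,2)); a=f(np.median(he),182,.065); print('handle end step frame mm',a,'beyond',a[1]-150)
    for v in list(range(135,170,7))+[195,200,205]:
        r=cv2.GaussianBlur(p,(3,5),0)[v,280:300,2].astype(float); dd=np.abs(np.diff(r)); i=np.argmax(dd); print(v,280+i+.5,f(280+i+.5,v,.06).round(1))
E
python3 - <<'E'
from h import *
p,d=get_image('top'); topmeas(p)
for b in masks_of('file','top'):
    vv,uu=np.nonzero(b['region'])
    if 170<vv.mean()<195: print(b['score'],uu.min(),np.percentile(uu,3)); q=back('top',uu,vv,.066)[:,:2]; r=(q-[.52,-.1237])@np.array([[.9985,.055],[-.055,.9985]])*1000; print(rect(r/1000)[0])
meas('pics/s12.png')
E
```

```text
handle end cols [275.4  275.61 275.88 275.67 275.03 274.9 ]
handle end step frame mm [ 11.94793018 184.1896246 ] beyond 34.18962460241903
135 290.5 [137.8 150.6]
142 290.5 [119.2 149.9]
149 290.5 [100.7 149.1]
156 290.5 [ 82.3 148.4]
163 289.5 [ 63.7 150.2]
195 288.5 [-20.1 149.4]
200 288.5 [-33.1 148.8]
205 288.5 [-46.1 148.3]
0.66 275 276.0
[[ -6.2  91.5]
 [ 26.4  89.6]
 [ 32.  185.6]
 [ -0.6 187.5]]
0.45 446 449.0
[[-119.6 -321. ]
 [-100.2 -375.4]
 [  75.3 -312.6]
 [  55.8 -258.2]]
0.41 288 292.0
[[-171.9 -150.8]
 [ 170.7 -150.8]
 [ 170.7  151. ]
 [-171.9  151. ]]
box [[-7.300000190734863, 31.700000762939453], [22.399999618530273, 30.399999618530273], [29.100000381469727, 189.39999389648438], [-0.6000000238418579, 190.60000610351562]] ymax-edge [37.25735064 40.06351068] ymin 31.39446563024987 yaw deg 1.1784641233576902 2.4864116
```

Top view puts the handle end about 35–36 mm out, side view about 38 mm. I'll push 3.5 mm more, then retreat and check again.

```bash
python3 -m crank '[[[0.2,0,0],0,255],[[0.15,0,0],0,255],[[0,0,0],0,255]]'; python3 -m crank '[[[-1,0,0],0,255],[[-2,0,0],0,255],[[0,0,-3],0,255],[[0,0,-4],0,255],[[0,0,-4],0,255]]'; python3 -m crank '[[[-3,0,-3],0,255],[[-4,0,0],0,255],[[-4,0,0],0,255],[[-4,0,0],0,255],[[0,0,0],0,255]]'
python3 - <<'E'
from h import *
p,d=get_image('top'); topmeas(p)
cv2.imwrite('pics/t4.png',cv2.resize(p[110:270,260:430,::-1],None,fx=3.7,fy=3.7,interpolation=cv2.INTER_CUBIC))
for b in masks_of('file','top'):
    vv,uu=np.nonzero(b['region'])
    if 170<vv.mean()<195: print(b['score'],uu.min(),np.percentile(uu,3)); q=back('top',uu,vv,.066)[:,:2]; r=(q-[.52,-.1237])@np.array([[.9985,.055],[-.055,.9985]])*1000; print(rect(r/1000)[0])
meas('pics/s13.png')
to([.5,-.2,.2])
E
```

```text
clock: 14.55
position: [0.5263, -0.1039, 0.0348]
ee_rot: [-2.283, -2.158, -0.0]
force: [0.3, -0.5, -1.3]
width: 0.004
clock: 15.05
position: [0.5237, -0.1353, 0.1459]
ee_rot: [-2.285, -2.155, 0.002]
force: [0.7, -0.2, 0.8]
width: 0.007
clock: 15.55
position: [0.5133, -0.2915, 0.1758]
ee_rot: [2.29, 2.145, -0.004]
force: [-1.1, -0.7, 0.4]
width: 0.005
handle end cols [274.14 273.96 273.91 273.79 273.64 273.39]
handle end step frame mm [ 11.77115331 188.46684546] beyond 38.46684545955361
135 290.5 [137.8 150.6]
142 290.5 [119.2 149.9]
149 289.5 [100.6 151.7]
156 290.5 [ 82.3 148.4]
163 290.5 [ 63.9 147.6]
195 288.5 [-20.1 149.4]
200 288.5 [-33.1 148.8]
205 287.5 [-46.2 150.9]
0.6 274 276.0
[[ -7.3  32. ]
 [ 24.9  30.7]
 [ 31.7 188.1]
 [ -0.5 189.4]]
box [[-8.0, 30.700000762939453], [22.299999237060547, 29.5], [28.5, 191.5], [-1.7999999523162842, 192.60000610351562]] ymax-edge [39.28959662 42.28877712] ymin 29.880510655106317 yaw deg 2.1383453137849164 2.34599
15.75 pos [ 0.5159 -0.2832  0.1745] force [ 0.4  0.7 -0.7] w 0.00346190564147844
tool x [0.056 0.998 0.001] z [-0.     0.001 -1.   ] yaw err deg -0.08081305622393131
cm [ 8.22 -2.06 -2.54] q [-0.21  0.52  0.93  1.75 -0.46  1.11  0.81]
```

View pics/t4.png

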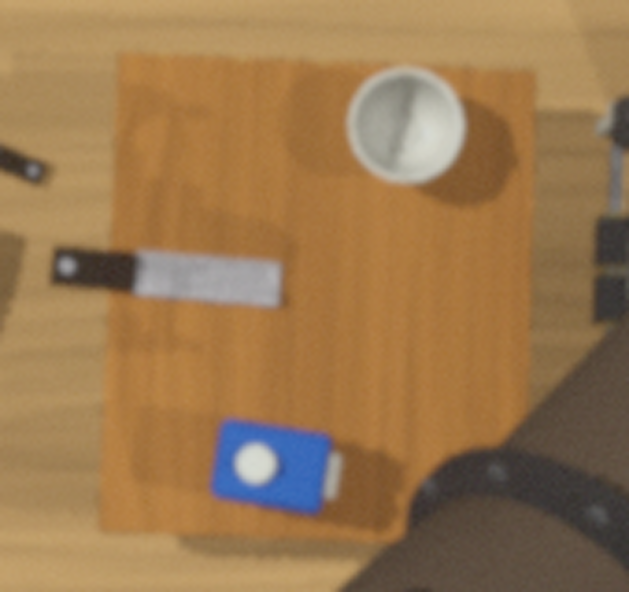

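View pics/s13.png

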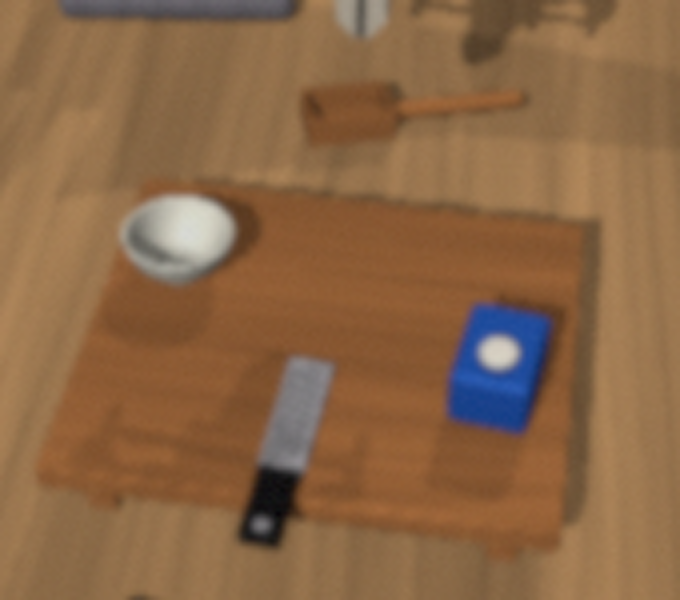

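The handle sticks out about 38.5–41 mm by three estimates and the file is about 2.3° off square. The bowl and dispenser haven't moved and the gripper is clear, so I'm handing in.

```bash
python3 -c "
from cell import workorder; print(workorder.sign_off())"
```

```text
the job is handed in; nothing more can be done
None
```

I pushed the middle-sized file (the one on the step) along the step with the shut fingertips against its blade end. I then backed the gripper off and handed the job in at about 16 s; no verdict was reported.

**Last checks**
- **Overhang:** the handle end sticks out about 38.5 mm by the top view and 39–42 mm by the side view. Scaling by the file's length in the top view gives about 40 mm. The target is 40 mm, with 32–48 mm allowed.
- **Squareness:** the file is about 2.3° off square to the step's left edge, where 7° is allowed. It lies flat.
- **Other things:** the bowl, dispenser and scoop look unmoved in the final pictures. I did not re-check the bin after the moves, but the arm passed well clear of it. The gripper was touching nothing.

**What disagreed**
- **Fingertip height:** the reported TCP height was about 26 mm lower than the real fingertips. My first push passed over the file without touching it.
- **How I corrected it:** I found the real height by lowering the fingertips in small steps until they lightly touched the step, at about 8 N. I then lifted about 1 mm and pushed from there.

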